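Find the sealed case that rattles and present it

ROBOT

A 6-joint arm with a two-finger parallel gripper is mounted at the origin on a cart in front of the work surface, level with it; the furniture and walls round the work are solid. World frame = base frame: x ahead of the robot, y to its left, z up, the work surface at z = 0. Lengths are in m, angles in degrees, forces in N, time in s.
With the tool pointing down it reaches from about 0.3 to 0.75 m from the base axis. Payload 8.5 kg.
Tool frame: the origin (TCP) lies on the centre line of the jaws, within the pads' length; the fingertips stand 25 mm ahead of it and the grasp point (between the pads) lies 6 mm ahead of it; z points along the fingers, y is the line along which they close (so a half turn about z gives the same grasp; the last joint's range is limited). The gripper opens to 85 mm and grips with 20 to 120 N. Pads are 22 mm wide; open, the fingers measure 114 mm over their backs; the gripper's body (76 mm by 85 mm) begins 54 mm behind the grasp point. The pads swing forward as they close: fully open they stand 13 mm farther back than shut.
Start: joints at [-12.336, 21.807, 74.336, -0, 83.858, -12.336], TCP at [0.55, 0, 0.256] pointing down, gripper open.
Joint ranges: [-178.18, 178.18], [-50.72, 133.34], [12.68, 142.11], [-81.47, 261.47], [9.98, 163.14], [-165.26, 165.26]. Speed limits (degrees/s): [136.94, 136.94, 180, 180, 180, 180].

INTERFACE

Orientations are given as a 3x3 rotation matrix whose columns are the frame's x, y, z axes.
In Python, from rig import telemetry, optics, env gives the robot as it stands.
- The arm moves only by the tool send_rows, never from a script. Its argument "deltas" is a list that holds one entry, the list of rows, each a list of 7 numbers: the shift along the tool's x, y, z in m, then the turn, a rotation vector about the tool's x, y, z in rad, then the opening, from -1 (shut) to 1 (fully open), so that 0 is half open. In form: [[[x, y, z, ax, ay, az, grip], ...]]. A call has 1 to 12 rows; each row shifts and turns the commanded pose from where the row before left it, along the tool's axes as they then stand; what a row does not reach is not made up. A row lasts 1/8 s, in which the tool goes at most 62.5 mm and 10.7 degrees, less where a joint would pass 70% of its speed; a pose out of reach is approached as far as the arm can. A call is refused whole if a number of a shift passes 0.0625 or a number of a turn 0.188, either way. A call with a gripper value outside its range is refused whole. The fingers move at their own pace and stop on an object; "squeeze" is the grip in N (left out, the last holds). Time passes only in rows, so rows that do not move let the fingers close. It gives the time, the measured TCP pose, the force, the opening and the grip force at its end, in the units of the state.
- telemetry.observe(): the state, without advancing time (a new reading comes with each control period).
- optics.get_image(name): name is "scene" or "side" or "wrist"; returns a dict with "image" (480x640x3 uint8, red, green, blue), "range_z" (480x640 float32, m along the optical axis (not along the pixel's ray), 0 where there is no reading), "K" (3x3 intrinsics, pixels), "rvec" (rotation vector, rad) and "tvec" (3), from world to camera coordinates, as OpenCV has them; the wrist camera has in their place "hand_eye" (4x4, takes a point from camera to tool coordinates, whose origin is the TCP and whose axes are the flange's). Camera axes: x right, y down, z forward; pixel columns grow to the right and rows downward; lengths in m; the calibration is good to about 2 mm. A picture is of the moment at which its call begins: read the wrist's pose just before it.
- env.close_job(): hands the job in; it is judged then, once.
The state is a dict: "time_s": time; "q": joint angles; "qvel": joint speeds; "joint_efforts": joint torques, N m; "position": TCP position; "tool_rot": TCP orientation; "ft_force": force on the tool from outside, world axes, zero at the start; "wrist_torque": the same for the moment, N m; "grip_width": finger opening in m; "gripper_force": force on a finger pad.
Only numpy, scipy, OpenCV 4.12 (cv2) and the standard library are available. Lean on these libraries where they do the work, as an engineer would, in place of code of your own. Each camera call takes 0.05 s, during which the arm holds its last target. There are 200 camera calls.

TASK

One of the three sealed blue parts cases has a loose steel ball in it. Working from left to right, lift each of the three clear of the table, rock it steeply end to end (about 30 degrees or more) to feel whether the ball runs inside, and set it back down flat on the table without dropping it. Then take the one that rattles and present it: finish while still holding it level over the middle of the green mat, a good hand's breadth (about 15 cm) up, with the two silent cases lying flat on the table and the other things left alone.

Things in the scene. Friction and masses are not known exactly. Their poses are not given: they have to be found in the camera images.
- case_left_center (a point): middle (23 mm up) of the left (+y) of three look-alike sealed parts cases: blue box, white lid, black end catches, 120 mm long (its y), 50 mm wide (its x), 46 mm high, lying flat, long side roughly across the robot's view. Closed for good; with contents 0.32 to 0.36 kg, so weight does not tell them apart
- case_middle_center (a point): the same point of the middle case, same make. Contents: one of the three cases, a different one every time, holds a loose 36 mm steel ball of 0.19 kg that can roll 76 mm along the case; the other two each hold a lump of that weight fast in rubber, at most 16 mm from the middle, which never shifts
- case_right_center (a point): the same point of the right (-y) case, same make. In the case with the ball, tipping it 30 degrees runs the ball to the low end in under 0.5 s; it stays there when the case is levelled again. Held level after one tip and after the opposite tip, that case's moment about its width line differs by about 0.13 N m; in the other two it does not change
- mat_center (a point): centre of the top face of a thin green mat lying fixed on the table beyond the cases, 140 mm (its x) by 180 mm (its y), 4 mm thick
- tape_measure: yellow tape measure, 33x81x61 mm, a bystander; its origin is in the middle of its underside
- side_cutter: red and yellow side cutters, 62x146x14 mm, a bystander; its origin is in the middle of its underside
- tape_red: roll of red tape, 58 mm across, 26 mm high, a bystander; its origin is in the middle of its underside

How it is judged:
By the outcome, as a careful person would: the job done as asked, in the order asked, and still so for the second after the job is handed in, while the arm keeps its last pose, push and grip.
It also fails if it takes over 72 s, if anything falls off the work surface, if the arm or the gripper's body presses on something with over 40 N, if the wrist force passes 120 N, or if a joint passes its speed limit or range.

## Working session

There is one attempt and no reset: what is moved stays moved. The work goes in short steps, Python scripts to look and compute and a tool call to move; the robot and the scene stay as the last step left them, time stands still between calls to the robot, and variables do not carry over. Pictures are saved under pics/ and viewed, at most 10 in all, crops included, and the job is handed in when it is done.

Besides the shell and the picture viewer there is one more tool, called after "Emit:" as name(argument=value, ...) on one line, values as JSON. send_rows: Moves the arm, as the interface text tells. Its arguments: {"type":"object","properties":{"deltas":{"type":"array"},"squeeze":{"type":"number"}},"required":["deltas"]}

```bash
mkdir -p pics
python3 - <<'E'
from rig import telemetry, optics
import cv2,numpy as np
s=telemetry.observe();print(s['time_s'],s['position'],np.round(s['tool_rot'],3),s['ft_force'],s['wrist_torque'],s['grip_width'])
for n in ['scene','side']:
    d=optics.get_image(n);cv2.imwrite(f'pics/{n}0.png',d['image'][...,::-1]);np.savez(f'{n}0.npz',**d)
E
```

```text
0.0 [5.49740688e-01 6.18206771e-05 2.55707036e-01] [[-0.     1.    -0.001]
 [ 1.     0.     0.   ]
 [ 0.    -0.001 -1.   ]] [ 0.13852206  0.12869028 -0.23749312] [-0.02924656 -0.01847153 -0.04734835] 0.08515616073731243
```

View pics/scene0.png

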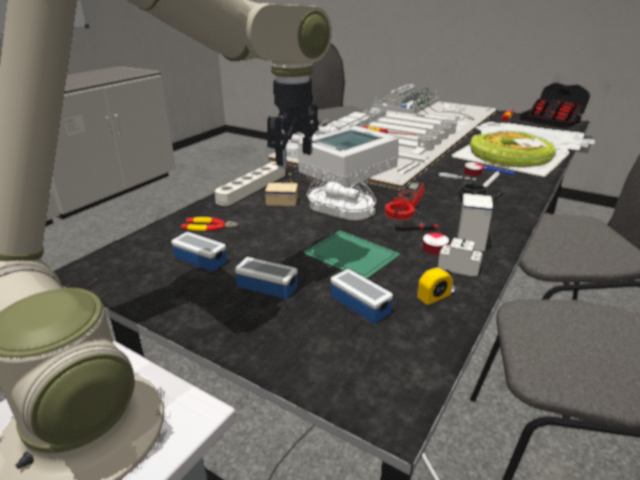

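The scene picture shows the three cases at about (200,250), (267,276) and (361,293). The mat is at (352,254), the cutters at (207,223) and the tape measure at (435,286).

```bash
cat > h.py <<'E'
import numpy as np,cv2
def world(d):
    R=cv2.Rodrigues(d['rvec'])[0];K=d['K'];z=d['range_z']
    v,u=np.mgrid[:480,:640]
    P=np.stack([(u-K[0,2])/K[0,0]*z,(v-K[1,2])/K[1,1]*z,z],-1)
    return (P-d['tvec'].ravel())@R
E
python3 - <<'E'
from h import *
for n in ['scene','side']:
    d=dict(np.load(n+'0.npz'));W=world(d);ok=d['range_z']>0
    hsv=cv2.cvtColor(d['image'],cv2.COLOR_RGB2HSV)
    # lid tops: height band near 46 mm
    top=ok&(abs(W[...,2]-.046)<.006)&(W[...,0]>.25)&(W[...,0]<.9)&(abs(W[...,1])<.45)
    blue=cv2.inRange(hsv,(100,100,40),(125,255,255))>0
    green=(cv2.inRange(hsv,(65,80,40),(95,255,255))>0)&ok&(abs(W[...,2])<.02)
    for nm,m in [('top',top),('blue',blue&ok),('green',green)]:
        k,L,st,c=cv2.connectedComponentsWithStats(m.astype(np.uint8))
        for i in range(1,k):
            if st[i,4]>120:
                p=W[L==i];r=cv2.minAreaRect(p[:,:2].astype(np.float32))
                print(n,nm,c[i].round(),st[i,4],'med',np.median(p,0).round(3),'rect',np.round(r[0],3),np.round(r[1],3),round(r[2],1))
E
```

```text
scene top [238. 183.] 202 med [0.767 0.359 0.042] rect [0.766 0.36 ] [0.049 0.165] 89.8
scene top [281. 188.] 270 med [0.796 0.225 0.044] rect [0.797 0.227] [0.063 0.087] 32.7
scene top [474. 233.] 127 med [ 0.811 -0.322  0.046] rect [ 0.811 -0.32 ] [0.012 0.06 ] 20.4
scene top [198. 244.] 649 med [0.432 0.19  0.045] rect [0.436 0.194] [0.052 0.125] 0.3
scene top [461. 254.] 249 med [ 0.7   -0.33   0.043] rect [ 0.712 -0.323] [0.041 0.083] 8.0
scene top [266. 270.] 859 med [ 0.427 -0.007  0.046] rect [ 0.43  -0.003] [0.053 0.122] 9.3
scene top [362. 288.] 1010 med [ 0.474 -0.204  0.046] rect [ 0.478 -0.199] [0.123 0.054] 74.3
scene top [433. 282.] 193 med [ 0.56  -0.315  0.046] rect [ 0.578 -0.317] [0.031 0.065] 56.4
scene blue [200. 259.] 587 med [0.413 0.171 0.017] rect [0.416 0.187] [0.049 0.127] 24.2
scene blue [266. 287.] 753 med [ 0.41  -0.02   0.016] rect [ 0.424 -0.008] [0.083 0.132] 38.1
scene blue [360. 306.] 761 med [ 0.456 -0.214  0.017] rect [ 0.458 -0.203] [0.058 0.127] 11.6
scene green [352. 253.] 2381 med [ 0.64  -0.09   0.004] rect [ 0.648 -0.085] [0.189 0.154] 82.2

[... 386 characters left out ...]
1 -0.209  0.047] rect [ 0.481 -0.198] [0.126 0.052] 74.2
side top [310. 333.] 247 med [ 0.586 -0.33   0.046] rect [ 0.582 -0.323] [0.025 0.07 ] 76.9
side top [388. 343.] 326 med [ 0.715 -0.347  0.044] rect [ 0.714 -0.322] [0.037 0.085] 8.9
side top [460. 340.] 301 med [ 0.834 -0.337  0.046] rect [ 0.831 -0.329] [0.045 0.086] 63.9
side blue [269. 229.] 201 med [0.451 0.139 0.02 ] rect [0.456 0.175] [0.11  0.048] 61.9
side blue [253. 269.] 262 med [ 0.44  -0.059  0.018] rect [ 0.423 -0.042] [0.042 0.087] 49.3
side blue [261. 313.] 644 med [ 0.49  -0.249  0.019] rect [ 0.47  -0.198] [0.124 0.072] 74.3
side green [347. 287.] 2970 med [ 0.643 -0.098  0.006] rect [ 0.643 -0.082] [0.196 0.144] 81.9
```

View pics/side0.png

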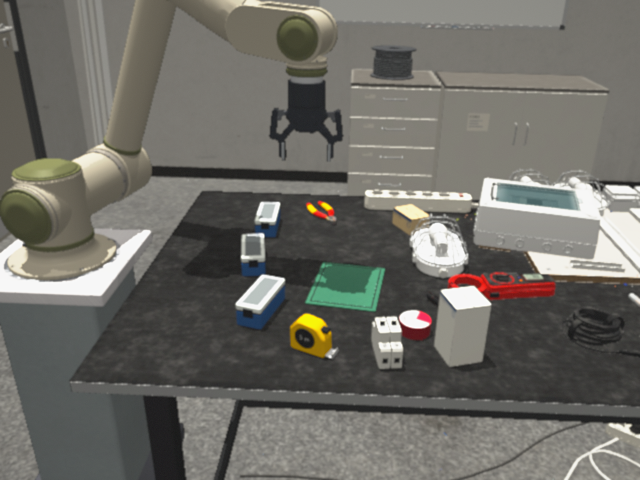

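Emit:
send_rows(deltas=[[[0.048,-0.028,0,0,0,0,1],[0.048,-0.028,0,0,0,0,1],[0.048,-0.028,0,0,0,0,1],[0.048,-0.028,0,0,0,0,1],[0,0,0,0,0,0,1],[0,0,0,0,0,0,1]]], squeeze=80)

```text
time_s: 0.85
position: [0.4381, 0.1918, 0.2562]
tool_rot: [[-0.0, 1.0, -0.0], [1.0, 0.0, -0.0], [-0.0, -0.0, -1.0]]
ft_force: [0.1, -0.3, 0.5]
grip_width: 0.0852
gripper_force: 0.0
```

```bash
cat >> h.py <<'E'
def wrist(name=None,lo=.03,hi=.055):
    from rig import telemetry,optics
    s=telemetry.observe();d=optics.get_image('wrist')
    K=d['K'];z=d['range_z'];v,u=np.mgrid[:480,:640]
    P=np.stack([(u-K[0,2])/K[0,0]*z,(v-K[1,2])/K[1,1]*z,z],-1)
    T=d['hand_eye'];W=(P@T[:3,:3].T+T[:3,3])@np.array(s['tool_rot']).T+s['position']
    if name: cv2.imwrite(name,d['image'][...,::-1])
    m=(z>0)&(W[...,2]>lo)&(W[...,2]<hi)
    k,L,st,c=cv2.connectedComponentsWithStats(m.astype(np.uint8))
    print('pose',np.round(s['position'],4),np.round(s['tool_rot'],3).tolist(),s['time_s'])
    for i in range(1,k):
        if st[i,4]>600:
            p=W[L==i];r=cv2.minAreaRect(p[:,:2].astype(np.float32))
            print(c[i].round(),st[i,4],'med',np.median(p,0).round(4),'rect',np.round(r[0],4),np.round(r[1],4),round(r[2],1))
    return d,W
E
python3 -c "
from h import *
wrist('pics/w1.png')"
```

```text
pose [0.4381 0.1918 0.2562] [[-0.0, 1.0, -0.0], [1.0, 0.0, -0.0], [-0.0, -0.0, -1.0]] 0.85
[321. 192.] 7127 med [0.4369 0.2033 0.0454] rect [0.4367 0.1983] [0.0498 0.1207] 1.2
[316. 372.] 4611 med [0.4313 0.0083 0.0454] rect [ 4.317e-01 -4.000e-04] [0.0504 0.1218] 9.5
```

View pics/w1.png

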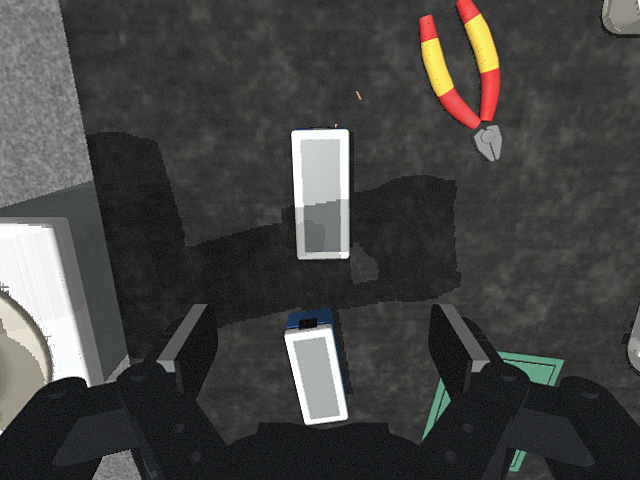

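The wrist picture shows the left case at (321,192) with its yaw close to zero and the middle case at (316,372). The cutters at (465,80) are well clear. Next I grasp the left case.

Emit:
send_rows(deltas=[[[0.004,-0.001,0.05,0,0,-0.02,1],[0,0,0.055,0,0,0,1],[0,0,0.055,0,0,0,1],[0,0,0.04,0,0,0,1],[0,0,0.023,0,0,0,1],[0,0,0,0,0,0,1],[0,0,0,0,0,0,-0.5],[0,0,0,0,0,0,-1],[0,0,0,0,0,0,-1],[0,0,0,0,0,0,-1],[0,0,0,0,0,0,-1]]], squeeze=80)

```text
time_s: 2.28
position: [0.4376, 0.196, 0.0346]
tool_rot: [[-0.02, 1.0, 0.002], [1.0, 0.02, 0.0], [0.0, 0.002, -1.0]]
ft_force: [-0.6, -1.3, 5.8]
grip_width: 0.049
gripper_force: 83.8
```

Emit:
send_rows(deltas=[[[0,0,-0.02,0,0,0,-1],[0,0,-0.04,0,0,0,-1],[0,0,-0.04,0,0,0,-1],[0,0,-0.03,0,0,0,-1],[0,0,0,0,0,0,-1],[0,0,0,0,0,0,-1],[0,0,0,0,0,0,-1]]])

```text
time_s: 3.15
position: [0.4364, 0.1959, 0.1621]
tool_rot: [[-0.02, 1.0, -0.003], [1.0, 0.02, -0.0], [-0.0, -0.003, -1.0]]
ft_force: [0.1, 0.3, -2.9]
grip_width: 0.0489
gripper_force: 84.6
```

```bash
cat >> h.py <<'E'
def tq():
    from rig import telemetry
    s=telemetry.observe();R=np.array(s['tool_rot'])
    print(s['time_s'],'q',np.round(s['q'],1),'qv',np.abs(s['qvel']).max().round(2),'F',np.round(s['ft_force'],2),'T',np.round(s['wrist_torque'],3),'Ttool',np.round(R.T@s['wrist_torque'],3),'pos',np.round(s['position'],4),'w',round(s['grip_width'],4))
E
python3 -c "
from h import *
tq()"
```

```text
3.15 q [10.  20.4 94.   0.  65.7  8.8] qv 0.38 F [ 0.14  0.29 -2.87] T [0.007 0.006 0.017] Ttool [ 0.006  0.007 -0.017] pos [0.4364 0.1959 0.1621] w 0.0489
```

Emit:
send_rows(deltas=[[[0,0,0,0,0.1,0,-1],[0,0,0,0,0.16,0,-1],[0,0,0,0,0.16,0,-1],[0,0,0,0,0.16,0,-1],[0,0,0,0,0.06,0,-1],[0,0,0,0,0,0,-1],[0,0,0,0,0,0,-1],[0,0,0,0,0,0,-1],[0,0,0,0,0,0,-1],[0,0,0,0,0,0,-1]]])

```text
time_s: 4.4
position: [0.4369, 0.1962, 0.1634]
tool_rot: [[-0.017, 1.0, -0.012], [0.802, 0.02, 0.597], [0.597, 0.0, -0.802]]
ft_force: [0.7, 0.4, -3.6]
grip_width: 0.0491
gripper_force: 84.7
```

```bash
python3 -c "
from h import *
tq()"
```

```text
4.4 q [ -7.9  21.2 102.7  39.4  68.3 -28.1] qv 0.16 F [ 0.7   0.4  -3.62] T [-0.594 -0.041 -0.021] Ttool [-0.035 -0.594 -0.   ] pos [0.4369 0.1962 0.1634] w 0.0491
```

Emit:
send_rows(deltas=[[[0,0,0,0,-0.1,0,-1],[0,0,0,0,-0.16,0,-1],[0,0,0,0,-0.16,0,-1],[0,0,0,0,-0.16,0,-1],[0,0,0,0,-0.06,0,-1],[0,0,0,0,0,0,-1],[0,0,0,0,0,0,-1],[0,0,0,0,0,0,-1],[0,0,0,0,0,0,-1]]])

```text
time_s: 5.52
position: [0.4371, 0.1956, 0.1633]
tool_rot: [[-0.019, 1.0, -0.0], [1.0, 0.019, 0.0], [0.0, -0.0, -1.0]]
ft_force: [0.1, -0.2, -3.0]
grip_width: 0.0492
gripper_force: 84.6
```

```bash
python3 -c "
from h import *
tq()"
```

```text
5.525 q [ 9.9 20.3 93.9  0.  65.8  8.8] qv 0.28 F [ 0.09 -0.21 -2.99] T [0.019 0.005 0.029] Ttool [ 0.005  0.019 -0.029] pos [0.4371 0.1956 0.1633] w 0.0492
```

Emit:
send_rows(deltas=[[[0,0,0,0,-0.1,0,-1],[0,0,0,0,-0.16,0,-1],[0,0,0,0,-0.16,0,-1],[0,0,0,0,-0.16,0,-1],[0,0,0,0,-0.06,0,-1],[0,0,0,0,0,0,-1],[0,0,0,0,0,0,-1],[0,0,0,0,0,0,-1],[0,0,0,0,0,0,-1],[0,0,0,0,0,0,-1]]])

```text
time_s: 6.78
position: [0.437, 0.1959, 0.1634]
tool_rot: [[-0.016, 1.0, 0.012], [0.802, 0.02, -0.597], [-0.597, 0.0, -0.802]]
ft_force: [0.7, 0.9, -2.2]
grip_width: 0.0493
gripper_force: 84.8
```

Emit:
send_rows(deltas=[[[0,0,0,0,0.1,0,-1],[0,0,0,0,0.16,0,-1],[0,0,0,0,0.16,0,-1],[0,0,0,0,0.16,0,-1],[0,0,0,0,0.06,0,-1],[0,0,0,0,0,0,-1],[0,0,0,0,0,0,-1],[0,0,0,0,0,0,-1],[0,0,0,0,0,0,-1]]])

```text
time_s: 7.9
position: [0.4369, 0.1963, 0.1632]
tool_rot: [[-0.021, 1.0, -0.0], [1.0, 0.021, -0.0], [-0.0, -0.0, -1.0]]
ft_force: [0.3, 0.0, -2.8]
grip_width: 0.0491
gripper_force: 84.6
```

```bash
python3 -c "
from h import *
tq()"
```

```text
7.9 q [10.  20.4 93.9 -0.  65.8  8.8] qv 0.36 F [ 0.29  0.02 -2.82] T [ 0.029  0.024 -0.012] Ttool [0.023 0.029 0.012] pos [0.4369 0.1963 0.1632] w 0.0491
```

Left case is silent, with a level moment of 0.019 then 0.029 N m. Setting it down.

Emit:
send_rows(deltas=[[[0,0,0.03,0,0,0,-1],[0,0,0.045,0,0,0,-1],[0,0,0.03,0,0,0,-1],[0,0,0.015,0,0,0,-1],[0,0,0.005,0,0,0,-1],[0,0,0.003,0,0,0,-1],[0,0,0,0,0,0,-1],[0,0,0,0,0,0,-1]]])

```text
time_s: 8.9
position: [0.4372, 0.1961, 0.0358]
tool_rot: [[-0.02, 1.0, 0.001], [1.0, 0.02, 0.0], [0.0, 0.001, -1.0]]
ft_force: [-0.7, 0.2, -4.2]
grip_width: 0.0488
gripper_force: 86.0
```

Emit:
send_rows(deltas=[[[0,0,0.001,0,0,0,-1],[0,0,0.001,0,0,0,-1],[0,0,0,0,0,0,-1],[0,0,0,0,0,0,0],[0,0,0,0,0,0,1],[0,0,0,0,0,0,1],[0,0,-0.03,0,0,0,1],[0,0,-0.05,0,0,0,1],[0,0,-0.05,0,0,0,1]]])

```text
time_s: 10.02
position: [0.4368, 0.196, 0.1647]
tool_rot: [[-0.02, 1.0, -0.001], [1.0, 0.02, -0.0], [-0.0, -0.001, -1.0]]
ft_force: [0.5, 0.4, -1.1]
grip_width: 0.0855
gripper_force: 0.0
```

Emit:
send_rows(deltas=[[[-0.048,-0.002,-0.04,0,0,0,1],[-0.05,-0.0025,-0.04,0,0,0,1],[-0.05,-0.0025,0,0,0,0,1],[-0.05,-0.0025,0,0,0,-0.145,1],[0,0,0,0,0,0,1],[0,0,0,0,0,0,1]]])

```text
time_s: 10.78
position: [0.4314, -0.0006, 0.2423]
tool_rot: [[-0.163, 0.987, -0.0], [0.987, 0.163, 0.0], [0.0, -0.0, -1.0]]
ft_force: [-0.2, 0.1, 0.1]
grip_width: 0.0853
gripper_force: 0.0
```

```bash
python3 -c "
from h import *
wrist('pics/w2.png')"
```

```text
pose [ 0.4314 -0.0006  0.2423] [[-0.163, 0.987, -0.0], [0.987, 0.163, 0.0], [0.0, -0.0, -1.0]] 10.775
[365.  19.] 2622 med [0.4397 0.1479 0.0451] rect [0.4392 0.1476] [0.0521 0.0268] 9.3
[323. 202.] 7557 med [0.4313 0.0044 0.0454] rect [ 0.432  -0.0008] [0.0501 0.1209] 9.6
[340. 384.] 4596 med [ 0.4799 -0.1838  0.0453] rect [ 0.4804 -0.1957] [0.1197 0.0502] 74.4
```

View pics/w2.png

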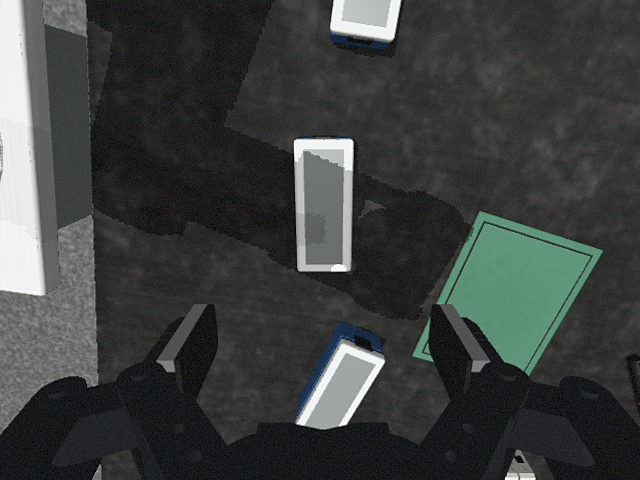

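The left case lies flat at the top of the picture. The middle case, at (323,202), is aligned with the jaws.

Emit:
send_rows(deltas=[[[0,0,0.04,0,0,0,1],[0,0,0.055,0,0,0,1],[0,0,0.055,0,0,0,1],[0,0,0.04,0,0,0,1],[0,0,0.019,0,0,0,1],[0,0,0,0,0,0,1],[0,0,0,0,0,0,-0.5],[0,0,0,0,0,0,-1],[0,0,0,0,0,0,-1],[0,0,0,0,0,0,-1],[0,0,0,0,0,0,-1]]])

```text
time_s: 12.2
position: [0.432, -0.0008, 0.0345]
tool_rot: [[-0.164, 0.986, 0.002], [0.986, 0.164, -0.0], [-0.001, 0.002, -1.0]]
ft_force: [-0.2, 2.2, 6.9]
grip_width: 0.0489
gripper_force: 83.5
```

Emit:
send_rows(deltas=[[[0,0,-0.02,0,0,0,-1],[0,0,-0.04,0,0,0,-1],[0,0,-0.04,0,0,0,-1],[0,0,-0.03,0,0,0,-1],[0,0,0,0,0,0,-1],[0,0,0,0,0,0,-1]]])

```text
time_s: 12.95
position: [0.4308, -0.0007, 0.1624]
tool_rot: [[-0.164, 0.986, -0.002], [0.986, 0.164, 0.0], [0.001, -0.001, -1.0]]
ft_force: [0.4, -0.2, -3.1]
grip_width: 0.0492
gripper_force: 84.3
```

Emit:
send_rows(deltas=[[[0,0,0,0,0.1,0,-1],[0,0,0,0,0.16,0,-1],[0,0,0,0,0.16,0,-1],[0,0,0,0,0.16,0,-1],[0,0,0,0,0.06,0,-1],[0,0,0,0,0,0,-1],[0,0,0,0,0,0,-1],[0,0,0,0,0,0,-1],[0,0,0,0,0,0,-1],[0,0,0,0,0,0,-1]]])

```text
time_s: 14.2
position: [0.4315, -0.0007, 0.1634]
tool_rot: [[-0.132, 0.986, -0.098], [0.791, 0.165, 0.589], [0.597, 0.0, -0.802]]
ft_force: [0.1, 0.3, -3.5]
grip_width: 0.0487
gripper_force: 85.2
```

Emit:
send_rows(deltas=[[[0,0,0,0,-0.1,0,-1],[0,0,0,0,-0.16,0,-1],[0,0,0,0,-0.16,0,-1],[0,0,0,0,-0.16,0,-1],[0,0,0,0,-0.06,0,-1],[0,0,0,0,0,0,-1],[0,0,0,0,0,0,-1],[0,0,0,0,0,0,-1],[0,0,0,0,0,0,-1]]])

```text
time_s: 15.32
position: [0.4315, -0.0012, 0.1632]
tool_rot: [[-0.163, 0.987, -0.0], [0.987, 0.163, 0.0], [0.0, -0.0, -1.0]]
ft_force: [-0.4, -1.2, -2.6]
grip_width: 0.0488
gripper_force: 85.2
```

```bash
python3 -c "
from h import *
tq()"
```

```text
15.325 q [-16.   16.1 100.8   0.   63.2 -25.4] qv 0.18 F [-0.45 -1.18 -2.56] T [ 0.028 -0.058 -0.015] Ttool [-0.062  0.018  0.015] pos [ 0.4315 -0.0012  0.1632] w 0.0488
```

Emit:
send_rows(deltas=[[[0,0,0,0,-0.1,0,-1],[0,0,0,0,-0.16,0,-1],[0,0,0,0,-0.16,0,-1],[0,0,0,0,-0.16,0,-1],[0,0,0,0,-0.06,0,-1],[0,0,0,0,0,0,-1],[0,0,0,0,0,0,-1],[0,0,0,0,0,0,-1],[0,0,0,0,0,0,-1],[0,0,0,0,0,0,-1]]])

```text
time_s: 16.58
position: [0.4315, -0.0011, 0.1634]
tool_rot: [[-0.131, 0.986, 0.098], [0.791, 0.164, -0.589], [-0.597, 0.0, -0.802]]
ft_force: [0.0, 0.5, -4.4]
grip_width: 0.0487
gripper_force: 87.3
```

Emit:
send_rows(deltas=[[[0,0,0,0,0.1,0,-1],[0,0,0,0,0.16,0,-1],[0,0,0,0,0.16,0,-1],[0,0,0,0,0.16,0,-1],[0,0,0,0,0.06,0,-1],[0,0,0,0,0,0,-1],[0,0,0,0,0,0,-1],[0,0,0,0,0,0,-1],[0,0,0,0,0,0,-1]]])

```text
time_s: 17.7
position: [0.4314, -0.0005, 0.1633]
tool_rot: [[-0.165, 0.986, 0.0], [0.986, 0.165, -0.0], [-0.0, -0.0, -1.0]]
ft_force: [0.2, -0.5, -3.0]
grip_width: 0.049
gripper_force: 87.4
```

```bash
python3 -c "
from h import *
tq()"
```

```text
17.7 q [-15.9  16.1 100.8  -0.   63.1 -25.4] qv 0.29 F [ 0.21 -0.55 -3.03] T [-0.061  0.051  0.061] Ttool [ 0.06  -0.052 -0.061] pos [ 0.4314 -0.0005  0.1633] w 0.049
```

Ambiguous against the noise, so I average several readings at this end.

```bash
cat >> h.py <<'E'
def avg(n=12):
    from rig import telemetry,optics
    T=[]
    for i in range(n):
        s=telemetry.observe();T.append(np.array(s['tool_rot']).T@s['wrist_torque']);optics.get_image('wrist')
    T=np.array(T);print(s['time_s'],'Ttool mean',T.mean(0).round(4),'sd',T.std(0).round(4))
E
python3 -c "
from h import *
avg()"
```

```text
18.25 Ttool mean [-0.0049 -0.0753 -0.0155] sd [0.0322 0.0164 0.0276]
```

Emit:
send_rows(deltas=[[[0,0,0,0,0.1,0,-1],[0,0,0,0,0.16,0,-1],[0,0,0,0,0.16,0,-1],[0,0,0,0,0.16,0,-1],[0,0,0,0,0.06,0,-1],[0,0,0,0,0,0,-1],[0,0,0,0,0,0,-1],[0,0,0,0,0,0,-1],[0,0,0,0,0,0,-1],[0,0,0,0,0,0,-1]]])

```text
time_s: 19.55
position: [0.4315, -0.0007, 0.1634]
tool_rot: [[-0.132, 0.986, -0.098], [0.791, 0.165, 0.589], [0.597, 0.0, -0.802]]
ft_force: [0.0, -0.6, -3.6]
grip_width: 0.0497
gripper_force: 88.4
```

Emit:
send_rows(deltas=[[[0,0,0,0,-0.1,0,-1],[0,0,0,0,-0.16,0,-1],[0,0,0,0,-0.16,0,-1],[0,0,0,0,-0.16,0,-1],[0,0,0,0,-0.06,0,-1],[0,0,0,0,0,0,-1],[0,0,0,0,0,0,-1],[0,0,0,0,0,0,-1],[0,0,0,0,0,0,-1]]])

```text
time_s: 20.68
position: [0.4315, -0.0012, 0.1632]
tool_rot: [[-0.164, 0.987, -0.0], [0.987, 0.164, 0.0], [0.001, -0.0, -1.0]]
ft_force: [0.0, 0.0, -2.5]
grip_width: 0.0485
gripper_force: 88.5
```

```bash
python3 -c "
from h import *
avg()"
```

```text
21.225 Ttool mean [ 0.0072  0.0664 -0.0146] sd [0.0236 0.0338 0.0268]
```

The averaged difference is 0.14 N m, so the middle case rattles. I set it down and still test the right case.

Emit:
send_rows(deltas=[[[0,0,0.03,0,0,0,-1],[0,0,0.045,0,0,0,-1],[0,0,0.03,0,0,0,-1],[0,0,0.015,0,0,0,-1],[0,0,0.005,0,0,0,-1],[0,0,0.003,0,0,0,-1],[0,0,0.001,0,0,0,-1],[0,0,0.001,0,0,0,-1],[0,0,0,0,0,0,-1],[0,0,0,0,0,0,-1]]])

```text
time_s: 22.52
position: [0.4318, -0.001, 0.0345]
tool_rot: [[-0.164, 0.986, 0.002], [0.986, 0.164, -0.001], [-0.001, 0.002, -1.0]]
ft_force: [-3.5, -0.2, 9.6]
grip_width: 0.0492
gripper_force: 90.1
```

Emit:
send_rows(deltas=[[[0,0,0,0,0,0,0],[0,0,0,0,0,0,1],[0,0,0,0,0,0,1],[0,0,-0.03,0,0,0,1],[0,0,-0.05,0,0,0,1],[0,0,-0.05,0,0,0,1],[0,0,-0.05,0,0,0,1]]])

```text
time_s: 23.4
position: [0.4312, -0.0009, 0.2152]
tool_rot: [[-0.164, 0.986, 0.0], [0.986, 0.164, -0.0], [-0.0, 0.0, -1.0]]
ft_force: [0.7, 0.4, 0.7]
grip_width: 0.0855
gripper_force: 0.0
```

Emit:
send_rows(deltas=[[[-0.05,0.004,-0.02,0,0,0,1],[-0.05,0.004,0,0,0,0,1],[-0.05,0.004,0,0,0,0,1],[-0.05,0.004,0,0,0,0.14,1],[0,0,0,0,0,0.15,1],[0,0,0,0,0,0.148,1],[0,0,0,0,0,0,1],[0,0,0,0,0,0,1]]])

```text
time_s: 24.4
position: [0.4801, -0.1954, 0.2334]
tool_rot: [[0.267, 0.964, 0.0], [0.964, -0.267, -0.0], [-0.0, 0.0, -1.0]]
ft_force: [-0.7, 0.4, -0.5]
grip_width: 0.0852
gripper_force: 0.0
```

```bash
python3 -c "
from h import *
wrist('pics/w3.png')"
```

```text
pose [ 0.4801 -0.1954  0.2334] [[0.267, 0.964, 0.0], [0.964, -0.267, -0.0], [-0.0, 0.0, -1.0]] 24.4
[211.  30.] 4514 med [ 0.437  -0.042   0.0454] rect [ 0.4381 -0.0367] [0.0502 0.0541] 9.5
[323. 207.] 7920 med [ 0.4817 -0.1922  0.0454] rect [ 0.4806 -0.1975] [0.1211 0.0501] 74.3
[595. 257.] 2561 med [ 0.7009 -0.2981  0.0413] rect [ 0.714  -0.3212] [0.0386 0.0848] 7.8
[459. 292.] 1568 med [ 0.5768 -0.3012  0.0458] rect [ 0.584  -0.3132] [0.0321 0.0703] 64.9
```

View pics/w3.png

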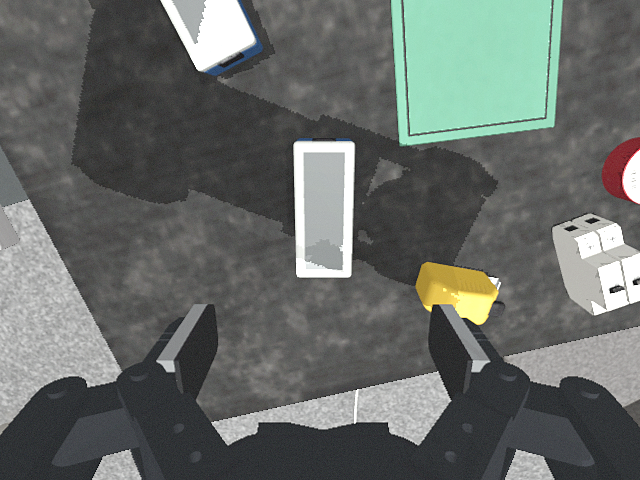

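The right case at (323,207) is aligned with the jaws. The tape measure at (457,292) is clear of the fingers.

Emit:
send_rows(deltas=[[[-0.001,0,0.04,0,0,0,1],[0,0,0.055,0,0,0,1],[0,0,0.055,0,0,0,1],[0,0,0.035,0,0,0,1],[0,0,0.015,0,0,0,1],[0,0,0,0,0,0,1],[0,0,0,0,0,0,-0.5],[0,0,0,0,0,0,-1],[0,0,0,0,0,0,-1],[0,0,0,0,0,0,-1],[0,0,0,0,0,0,-1]]])

```text
time_s: 25.82
position: [0.4805, -0.1969, 0.0347]
tool_rot: [[0.269, 0.963, 0.002], [0.963, -0.269, -0.002], [-0.001, 0.003, -1.0]]
ft_force: [-0.4, 1.0, 6.8]
grip_width: 0.0491
gripper_force: 83.9
```

Emit:
send_rows(deltas=[[[0,0,-0.02,0,0,0,-1],[0,0,-0.04,0,0,0,-1],[0,0,-0.04,0,0,0,-1],[0,0,-0.03,0,0,0,-1],[0,0,0,0,0,0,-1],[0,0,0,0,0,0,-1]]])

```text
time_s: 26.58
position: [0.4793, -0.1961, 0.1622]
tool_rot: [[0.27, 0.963, -0.002], [0.963, -0.27, 0.001], [0.001, -0.002, -1.0]]
ft_force: [-0.1, -0.7, -3.1]
grip_width: 0.0487
gripper_force: 84.4
```

Emit:
send_rows(deltas=[[[0,0,0,0,0.1,0,-1],[0,0,0,0,0.16,0,-1],[0,0,0,0,0.16,0,-1],[0,0,0,0,0.16,0,-1],[0,0,0,0,0.06,0,-1],[0,0,0,0,0,0,-1],[0,0,0,0,0,0,-1],[0,0,0,0,0,0,-1],[0,0,0,0,0,0,-1],[0,0,0,0,0,0,-1]]])

```text
time_s: 27.82
position: [0.4799, -0.1964, 0.1635]
tool_rot: [[0.216, 0.963, 0.161], [0.773, -0.269, 0.575], [0.597, 0.0, -0.802]]
ft_force: [0.5, 0.7, -2.8]
grip_width: 0.0491
gripper_force: 84.4
```

Emit:
send_rows(deltas=[[[0,0,0,0,-0.1,0,-1],[0,0,0,0,-0.16,0,-1],[0,0,0,0,-0.16,0,-1],[0,0,0,0,-0.16,0,-1],[0,0,0,0,-0.06,0,-1],[0,0,0,0,0,0,-1],[0,0,0,0,0,0,-1],[0,0,0,0,0,0,-1],[0,0,0,0,0,0,-1]]])

```text
time_s: 28.95
position: [0.4797, -0.1969, 0.1632]
tool_rot: [[0.27, 0.963, -0.0], [0.963, -0.27, 0.001], [0.0, -0.0, -1.0]]
ft_force: [-0.1, -0.3, -3.3]
grip_width: 0.0493
gripper_force: 84.4
```

```bash
python3 -c "
from h import *
avg()"
```

```text
29.5 Ttool mean [-0.0093  0.0154  0.0058] sd [0.0348 0.0259 0.0212]
```

Emit:
send_rows(deltas=[[[0,0,0,0,-0.1,0,-1],[0,0,0,0,-0.16,0,-1],[0,0,0,0,-0.16,0,-1],[0,0,0,0,-0.16,0,-1],[0,0,0,0,-0.06,0,-1],[0,0,0,0,0,0,-1],[0,0,0,0,0,0,-1],[0,0,0,0,0,0,-1],[0,0,0,0,0,0,-1],[0,0,0,0,0,0,-1]]])

```text
time_s: 30.8
position: [0.4798, -0.1967, 0.1634]
tool_rot: [[0.217, 0.963, -0.161], [0.772, -0.27, -0.575], [-0.597, 0.0, -0.802]]
ft_force: [-0.2, 0.8, -3.4]
grip_width: 0.0488
gripper_force: 84.4
```

Emit:
send_rows(deltas=[[[0,0,0,0,0.1,0,-1],[0,0,0,0,0.16,0,-1],[0,0,0,0,0.16,0,-1],[0,0,0,0,0.16,0,-1],[0,0,0,0,0.06,0,-1],[0,0,0,0,0,0,-1],[0,0,0,0,0,0,-1],[0,0,0,0,0,0,-1],[0,0,0,0,0,0,-1]]])

```text
time_s: 31.92
position: [0.4799, -0.1961, 0.1633]
tool_rot: [[0.269, 0.963, -0.0], [0.963, -0.269, -0.0], [-0.0, -0.0, -1.0]]
ft_force: [0.3, -0.1, -3.5]
grip_width: 0.0493
gripper_force: 84.4
```

```bash
python3 -c "
from h import *
avg()"
```

```text
32.475 Ttool mean [-0.0089  0.0076  0.0007] sd [0.0347 0.0245 0.0341]
```

Right case is silent (0.015 then 0.008 N m). Set it down and go back to the middle case.

Emit:
send_rows(deltas=[[[0,0,0.03,0,0,0,-1],[0,0,0.045,0,0,0,-1],[0,0,0.03,0,0,0,-1],[0,0,0.015,0,0,0,-1],[0,0,0.005,0,0,0,-1],[0,0,0.003,0,0,0,-1],[0,0,0.001,0,0,0,-1],[0,0,0.001,0,0,0,-1],[0,0,0,0,0,0,-1],[0,0,0,0,0,0,-1]]])

```text
time_s: 33.78
position: [0.4802, -0.1967, 0.0348]
tool_rot: [[0.27, 0.963, 0.002], [0.963, -0.27, -0.001], [-0.001, 0.002, -1.0]]
ft_force: [-2.0, 1.5, 7.1]
grip_width: 0.0489
gripper_force: 85.8
```

Emit:
send_rows(deltas=[[[0,0,0,0,0,0,0],[0,0,0,0,0,0,1],[0,0,0,0,0,0,1],[0,0,-0.03,0,0,0,1],[0,0,-0.05,0,0,0,1],[0,0,-0.05,0,0,0,1],[0,0,-0.05,0,0,0,1]]])

```text
time_s: 34.65
position: [0.4797, -0.1964, 0.2152]
tool_rot: [[0.27, 0.963, 0.0], [0.963, -0.27, -0.0], [-0.0, 0.0, -1.0]]
ft_force: [0.0, -0.6, -0.4]
grip_width: 0.085
gripper_force: 0.0
```

Emit:
send_rows(deltas=[[[0.044,-0.025,-0.02,0,0,0,1],[0.044,-0.025,0,0,0,0,1],[0.044,-0.025,0,0,0,0,1],[0.044,-0.024,0,0,0,-0.14,1],[0,0,0,0,0,-0.15,1],[0,0,0,0,0,-0.148,1],[0,0,0,0,0,0,1],[0,0,0,0,0,0,1]]])

```text
time_s: 35.65
position: [0.432, -0.0004, 0.2334]
tool_rot: [[-0.161, 0.987, 0.0], [0.987, 0.161, 0.0], [-0.0, 0.0, -1.0]]
ft_force: [0.4, 0.2, -0.5]
grip_width: 0.0858
gripper_force: 0.0
```

Run:
```python
from h import *
d,W=wrist('pics/w4.png')
hsv=cv2.cvtColor(d['image'],cv2.COLOR_RGB2HSV)
m=(cv2.inRange(hsv,(65,80,40),(95,255,255))>0)&(d['range_z']>0)&(abs(W[...,2])<.02)
print(cv2.minAreaRect(W[m][:,:2].astype(np.float32)))
```

```text
pose [ 4.320e-01 -4.000e-04  2.334e-01] [[-0.161, 0.987, 0.0], [0.987, 0.161, 0.0], [-0.0, 0.0, -1.0]] 35.65
[365.  18.] 2547 med [0.4399 0.1467 0.0451] rect [0.4396 0.1469] [0.0527 0.0252] 9.5
[322. 205.] 7937 med [0.4311 0.0045 0.0454] rect [ 0.4318 -0.0008] [0.0501 0.1204] 9.5
[342. 387.] 4406 med [ 0.4806 -0.1794  0.0453] rect [ 0.4801 -0.1958] [0.1201 0.0502] 74.4
((0.48708799481391907, -0.0620768666267395), (0.18566271662712097, 0.4675936996936798), 80.21897888183594)
```

View pics/w4.png

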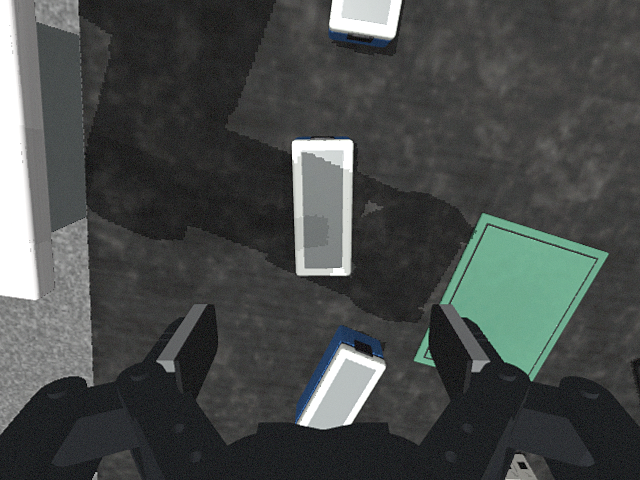

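Everything lies flat and the middle case, at (322,205), is aligned. Grasp it and carry it over the mat.

Emit:
send_rows(deltas=[[[0,0,0.04,0,0,0,1],[0,0,0.055,0,0,0,1],[0,0,0.055,0,0,0,1],[0,0,0.035,0,0,0,1],[0,0,0.015,0,0,0,1],[0,0,0,0,0,0,1],[0,0,0,0,0,0,-0.5],[0,0,0,0,0,0,-1],[0,0,0,0,0,0,-1],[0,0,0,0,0,0,-1],[0,0,0,0,0,0,-1]]])

```text
time_s: 37.08
position: [0.4324, -0.0005, 0.0343]
tool_rot: [[-0.164, 0.986, 0.002], [0.986, 0.164, -0.001], [-0.001, 0.002, -1.0]]
ft_force: [-0.6, 0.3, 6.8]
grip_width: 0.0487
gripper_force: 83.5
```

Emit:
send_rows(deltas=[[[0,0,-0.02,0,0,0,-1],[0,0,-0.04,0,0,0,-1],[0,0,-0.04,0,0,0,-1],[0,0,-0.04,0,0,0,-1],[0,0,0,0,0,0,-1],[0,0,0,0,0,0,-1]]])

```text
time_s: 37.83
position: [0.4313, -0.0001, 0.1727]
tool_rot: [[-0.164, 0.986, -0.001], [0.986, 0.164, 0.0], [0.001, -0.001, -1.0]]
ft_force: [-0.2, 0.2, -3.0]
grip_width: 0.0493
gripper_force: 85.6
```

Emit:
send_rows(deltas=[[[-0.012,0.02,0,0,0,0,-1],[-0.02,0.034,0,0,0,0,-1],[-0.024,0.04,0,0,0,0,-1],[-0.024,0.04,0,0,0,0,-1],[-0.02,0.034,0,0,0,0,-1],[-0.012,0.02,0,0,0,0,-1],[-0.004,0.009,0,0,0,0,-1],[0,0,0,0,0,0,-1],[0,0,0,0,0,0,-1],[0,0,0,0,0,0,-1]]])

```text
time_s: 39.08
position: [0.6448, -0.0821, 0.1736]
tool_rot: [[-0.164, 0.986, -0.0], [0.986, 0.164, 0.0], [0.0, -0.0, -1.0]]
ft_force: [-0.4, -0.1, -3.1]
grip_width: 0.0492
gripper_force: 85.8
```

Run:
```python
from h import *
from rig import optics
tq()
d=optics.get_image('side');W=world(d);cv2.imwrite('pics/side1.png',d['image'][...,::-1])
for n in ['scene','side']:
    d=optics.get_image(n);W=world(d);ok=d['range_z']>0
    hsv=cv2.cvtColor(d['image'],cv2.COLOR_RGB2HSV)
    b=(cv2.inRange(hsv,(100,100,40),(125,255,255))>0)&ok&(W[...,2]>.08)&(W[...,2]<.25)&(abs(W[...,0]-.645)<.12)
    print(n,b.sum(),np.percentile(W[b],[2,50,98],axis=0).round(3).tolist())
```

```text
39.075 q [-17.7  35.4  64.4  -0.   80.1 -27.1] qv 0.49 F [-0.35 -0.07 -3.12] T [ 0.068 -0.003 -0.023] Ttool [-0.014  0.067  0.023] pos [ 0.6448 -0.0821  0.1736] w 0.0492
scene 485 [[0.611, -0.146, 0.146], [0.624, -0.111, 0.159], [0.663, -0.037, 0.171]]
side 380 [[0.623, -0.147, 0.144], [0.649, -0.141, 0.157], [0.677, -0.1, 0.172]]
```

View pics/side1.png

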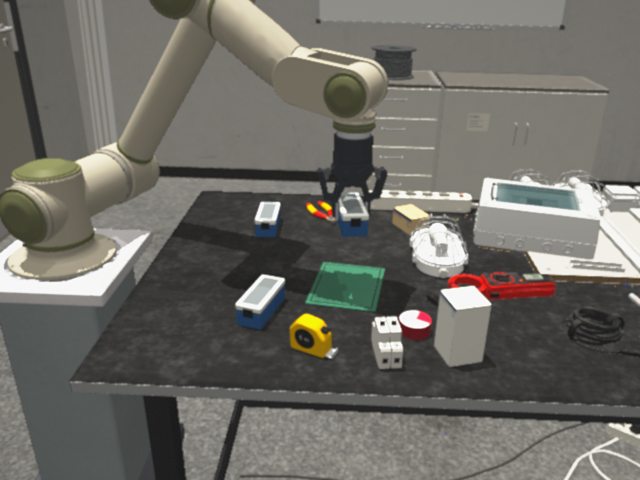

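The picture shows the middle case held level at (353,215), above the mat at (347,287). The silent cases lie flat at (267,218) and (261,301), and the bystanders are untouched. Handing in.

```bash
python3 -c "
from rig import env
print(env.close_job())"
```

```text
the job is handed in; nothing more can be done
None
```

The middle case holds the ball: its level moment shifted by 0.14 N m between the two tips, against about 0.01 for the other two. I handed the job in at about 39 s with it held level over the middle of the mat, its centre about 16 cm above the table; the two silent cases were set back flat and nothing else was touched.

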